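# Start the wire cutter from its console

### The job

Start the wire machine from its console with light fingertip presses: push the white power key in, then the blue feed key, then the green start key, each until it stays clearly down, before pressing the next. Do not press the red stop key, do not lean hard on the keys or the console, and leave the pot, the reel and the screwdriver where they are; finish with the hand clear.

Things in the scene. Friction and masses are not known exactly. Their poses are not given: they have to be found in the camera images.
- console: white operator console, fixed to the table, 220 mm (its x, front to back) x 360 mm (its y) x 60 mm high, with a dark flat screen 4 mm thick on the far half of its top (85 x 150 mm, centred 50 mm to +x of the middle); origin at the centre of its underside, z up, front to -x. The four round keys stand in a row along y, 55 mm in front of the middle, about 70 mm apart, in any order of colours
- white_key (a joint): how far the white key is pressed in, m: 0 fully out, 0.018 at its hard stop. A soft key that stays in: it starts to move at about 3 N and each further mm takes 0.3 N more (6 N at 10 mm, 8.4 N at the stop); let go, it stays as far in as it was pushed, or comes back to about 10 mm if pushed farther. It starts 0 to 1 mm in and counts as pressed from 5 mm.
- white_key_top (a point): centre of the flat round top of the white key (power), a white plastic plunger 32 mm across; moves with the key, 30 mm above the console's top when fully out
- white_key_base: black fixed collar round the white key, 46 mm across and 8 mm high; origin on the console's top, z up, directly under the key
- blue_key (a joint): how far the blue key is pressed in, m: 0 fully out, 0.018 at its hard stop. A soft key that stays in: it starts to move at about 3 N and each further mm takes 0.3 N more (6 N at 10 mm, 8.4 N at the stop); let go, it stays as far in as it was pushed, or comes back to about 10 mm if pushed farther. It starts 0 to 1 mm in and counts as pressed from 5 mm.
- blue_key_top (a point): centre of the flat round top of the blue key (wire feed), a blue plastic plunger 32 mm across; moves with the key, 30 mm above the console's top when fully out
- blue_key_base: black fixed collar round the blue key, 46 mm across and 8 mm high; origin on the console's top, z up, directly under the key
- green_key (a joint): how far the green key is pressed in, m: 0 fully out, 0.018 at its hard stop. A soft key that stays in: it starts to move at about 3 N and each further mm takes 0.3 N more (6 N at 10 mm, 8.4 N at the stop); let go, it stays as far in as it was pushed, or comes back to about 10 mm if pushed farther. It starts 0 to 1 mm in and counts as pressed from 5 mm.
- green_key_top (a point): centre of the flat round top of the green key (start), a green plastic plunger 32 mm across; moves with the key, 30 mm above the console's top when fully out
- green_key_base: black fixed collar round the green key, 46 mm across and 8 mm high; origin on the console's top, z up, directly under the key
- red_key (a joint): how far the red key is pressed in, m: 0 fully out, 0.018 at its hard stop. A soft key that stays in: it starts to move at about 3 N and each further mm takes 0.3 N more (6 N at 10 mm, 8.4 N at the stop); let go, it stays as far in as it was pushed, or comes back to about 10 mm if pushed farther. It starts 0 to 1 mm in and counts as pressed from 5 mm.
- red_key_top (a point): centre of the flat round top of the red key (stop, to be left alone), a red plastic plunger 32 mm across; moves with the key, 30 mm above the console's top when fully out
- red_key_base: black fixed collar round the red key, 46 mm across and 8 mm high; origin on the console's top, z up, directly under the key
- pot: small orange open pot for terminals, 48 mm across, 45 mm high, standing loose on the console in its far left corner (+x, +y), beside the screen; origin at the centre of its underside
- reel: yellow wire reel, 70 mm across, 50 mm high, standing loose on the table left or right of the console; origin at the centre of its underside
- driver: screwdriver with a red handle lying loose on the table on the other side of the console, about 0.2 m long; origin under its middle
Not all that is in view belongs to the job. There is more than one size of the pot; the job needs the larger.

How it is judged:
By the outcome, as a careful person would: the job done as asked, in the order asked, and still so for the second after the job is handed in, with the robot touching nothing.
It also fails if it takes over 42 s, if anything falls off the work surface, if the arm or the gripper's body presses on something with over 40 N, if the wrist force passes 120 N, or if a joint passes its speed limit or range.

### The arm

A 6-joint arm with a two-finger parallel gripper is mounted at the origin on the work surface. World frame = base frame: x ahead of the robot, y to its left, z up, the work surface at z = 0. Lengths are in m, angles in rad, forces in N, time in s.
With the tool pointing down it reaches from about 0.3 to 0.75 m from the base axis. Payload 8.5 kg.
Tool frame: the origin (TCP) lies on the centre line of the jaws, within the pads' length; the fingertips stand 19 mm ahead of it and the grasp point (between the pads) is the TCP; x points along the fingers, z is the direction in which the jaws open and shut, and the axes are right-handed (so a half turn about x gives the same grasp; the last joint's range is limited). The gripper opens to 85 mm and grips with 20 to 120 N. Pads are 22 mm wide; open, the fingers measure 114 mm over their backs; the gripper's body (76 mm by 85 mm) begins 54 mm behind the grasp point. The pads swing forward as they close: fully open they stand 13 mm farther back than shut.
Start: joints at [-1.435, 0.381, 1.297, -0, 1.464, -0.215], TCP at [0.189, -0.516, 0.25] pointing down, gripper open.
Joint ranges: [-3.11, 3.11], [-0.89, 2.33], [0.22, 2.48], [-1.42, 4.56], [0.17, 2.85], [-2.88, 2.88]. Speed limits (rad/s): [2.39, 2.39, 3.14, 3.14, 3.14, 3.14].

### API

Orientations are given as a unit quaternion [w, x, y, z].
In Python, from rig import arm gives the robot as it stands.
- The arm moves only by the tool move_arm, never from a script. Its argument "moves" is a list of rows, each a list of 7 numbers: the shift along the world's x, y, z in m, then the turn, a rotation vector about the world's x, y, z in degrees, then the closure in counts, from 0 (fully open) to 255 (shut). In form: [[dx, dy, dz, ax, ay, az, fingers], ...]. A call has exactly 5 rows; each row shifts and turns the commanded pose from where the row before left it; what a row does not reach is not made up. A row lasts 1/10 s, in which the tool goes at most 50 mm and 8.59 degrees, less where a joint would pass 70% of its speed; a pose out of reach is approached as far as the arm can. A call with a gripper value outside its range is refused whole. The fingers move at their own pace and stop on an object; "squeeze" is the grip in N (left out, the last holds). Time passes only in rows, so rows that do not move let the fingers close, or fill a call up. It gives the time, the measured TCP pose, the force and the opening at its end, in the units of the state.
- arm.read_state(): the state, without advancing time (a new reading comes with each control period).
- arm.get_image(name): name is "scene" or "top" or "wrist"; returns a dict with "color" (480x640x3 uint8, red, green, blue), "range_z" (480x640 float32, m along the optical axis (not along the pixel's ray), 0 where there is no reading), "intrinsics" (3x3 intrinsics, pixels), "k1" (the pictures are not rectified: a ray, as slopes to the right and down, at radius r is drawn at 1 + k1 r^2 times it, then the intrinsics apply), "rvec" (rotation vector, rad) and "tvec" (3), from world to camera coordinates, as OpenCV has them; the wrist camera has in their place "hand_eye" (4x4, takes a point from camera to tool coordinates, whose origin is the TCP and whose axes are the tool frame's). Camera axes: x right, y down, z forward; pixel columns grow to the right and rows downward; lengths in m; the calibration is good to about 2 mm. A picture is of the moment at which its call begins: read the wrist's pose just before it.
- arm.sign_off(): hands the job in, once; it reports no verdict.
The state is a dict: "time_s": time; "qpos": joint angles; "joint_vel": joint speeds; "joint_torque": joint torques, N m; "ee_pos": TCP position; "tcp_rot": TCP orientation; "force": force on the tool from outside, world axes, zero at the start; "ft_torque": the same for the moment, N m; "finger_gap": finger opening in m.
Only numpy, scipy, OpenCV 4.12 (cv2) and the standard library are available. Lean on these libraries where they do the work, as an engineer would, in place of code of your own. Each camera call takes 0.05 s, during which the arm holds its last target.

## Working session

There is one attempt and no reset: what is moved stays moved. The work goes in short steps, Python scripts to look and compute and a tool call to move; the robot and the scene stay as the last step left them, time stands still between calls to the robot, and variables do not carry over. Pictures are saved under pics/ and viewed, and the job is handed in when it is done.

Besides the shell and the picture viewer there is one more tool, called after "Request:" as name([rows], argument=value, ...), one row to a line, values as JSON. move_arm: Moves the arm, as the interface text tells. Its arguments: {"type":"object","properties":{"moves":{"type":"array"},"squeeze":{"type":"number"}},"required":["moves"]}

```bash
mkdir -p pics; ls; python3 - <<'E'
from rig import arm
import cv2,pickle
s=arm.read_state();print(s)
d={}
for n in("scene","top","wrist"):
    im=arm.get_image(n);d[n]=im
    cv2.imwrite(f"pics/{n}0.png",im["color"][:,:,::-1])
    print(n,{k:v for k,v in im.items() if k not in("color","range_z")})
d["s"]=s
pickle.dump(d,open("d0.pkl","wb"))
E
```

```text
pics
{'time_s': 0.0, 'qpos': array([-1.43531788e+00,  3.81219898e-01,  1.29829611e+00, -4.76089654e-06,
        1.46362412e+00, -2.15277032e-01]), 'joint_vel': array([ 0.00113447, -0.00043393,  0.000523  ,  0.00121293,  0.00182054,
       -0.00064468]), 'joint_torque': array([ 1.30434078e-04, -4.48463845e+01, -2.31278211e+01, -1.52126058e-04,
        4.84544769e-03, -3.90976808e-06]), 'ee_pos': array([ 0.18895359, -0.51622271,  0.24968702]), 'tcp_rot': array([ 0.57919797,  0.40549089,  0.57994269, -0.40468918]), 'force': array([ 0.19821373,  0.65548534, -0.54244215]), 'ft_torque': array([-0.04359027,  0.0367152 , -0.01216949]), 'finger_gap': 0.08550872792962931}
scene {'intrinsics': array([[435.98965475,   0.        , 322.85747656],
       [  0.        , 435.98965475, 236.50638946],
       [  0.        ,   0.        ,   1.        ]]), 'k1': -0.012869649449232539, 'rvec': array([ 1.29082066,  2.4033236 , -0.78699571]), 'tvec': array([ 0.29082674, -0.36599838,  1.23220472])}
top {'intrinsics': array([[483.95223623,   0.        , 320.00440507],
       [  0.        , 483.95223623, 228.85274506],
       [  0.        ,   0.        ,   1.        ]]), 'k1': -0.04019728402433394, 'rvec': array([ 2.03775514, -2.19014216,  0.22463699]), 'tvec': array([0.07888016, 0.59070833, 0.91617998])}
wrist {'intrinsics': array([[379.76149644,   0.        , 314.00945908],
       [  0.        , 379.76149644, 240.1488338 ],
       [  0.        ,   0.        ,   1.        ]]), 'k1': -0.025662366654751377, 'hand_eye': array([[ 7.88011049e-04, -3.15253041e-01,  9.49007323e-01,
        -1.25070651e-01],
       [-2.58016985e-04, -9.49007650e-01, -3.15252936e-01,
         8.07747069e-02],
       [ 9.99999656e-01,  3.56278829e-06, -8.29169153e-04,
        -1.00933742e-03],
       [ 0.00000000e+00,  0.00000000e+00,  0.00000000e+00,
         1.00000000e+00]])}
```

View pics/scene0.png

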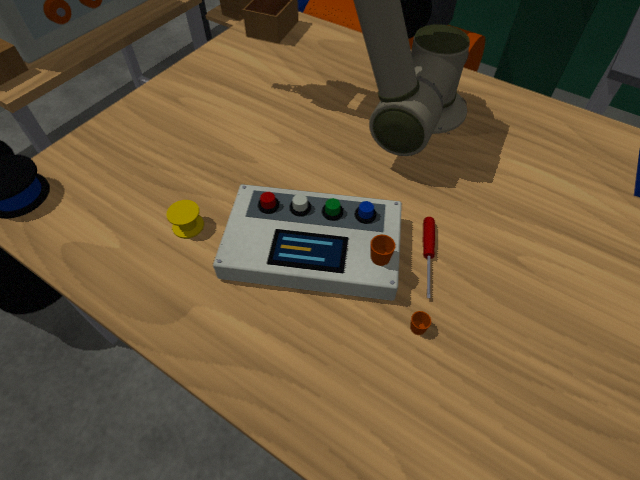

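View pics/top0.png

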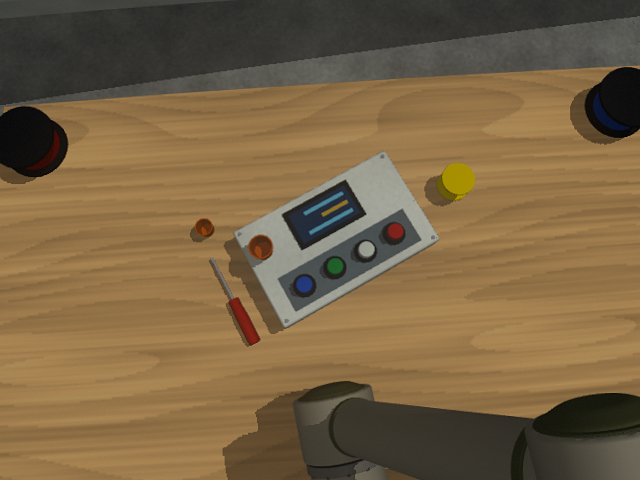

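View pics/wrist0.png

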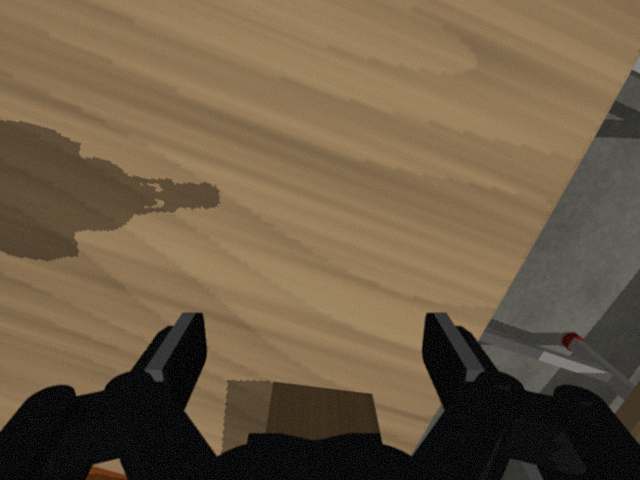

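Scene view: red (268,201), white (300,204), green (333,208), blue (366,211). Top view: blue (304,285), green (335,266), white (366,250), red (396,231). The larger pot is on the console. I'll triangulate the keys next.

```bash
cat > h.py <<'E'
import numpy as np,cv2
from scipy.spatial.transform import Rotation as R
def und(im,uv):
    K=im["intrinsics"];return cv2.undistortPoints(np.array(uv,float).reshape(-1,1,2),K,np.array([im["k1"],0,0,0,0.])).reshape(-1,2)
def ext(im,s=None):
    if "rvec" in im:
        M=cv2.Rodrigues(im["rvec"])[0];return M,im["tvec"]
    q=s["tcp_rot"];Rt=R.from_quat([q[1],q[2],q[3],q[0]]).as_matrix()
    H=im["hand_eye"];Rw=Rt@H[:3,:3];t=Rt@H[:3,3]+s["ee_pos"];return Rw.T,-Rw.T@t
def ray(im,uv,s=None):
    M,t=ext(im,s);p=und(im,uv);d=np.c_[p,np.ones(len(p))]@M;return -M.T@t,d/np.linalg.norm(d,axis=1)[:,None]
def plane(im,uv,z,s=None):
    o,d=ray(im,uv,s);return o+d*((z-o[2])/d[:,2])[:,None]
def tri(r1,r2):
    (o1,d1),(o2,d2)=r1,r2
    A=np.c_[d1,-d2];l=np.linalg.lstsq(A,o2-o1,rcond=None)[0];a=o1+l[0]*d1;b=o2+l[1]*d2
    return (a+b)/2,np.linalg.norm(a-b)
def deproj(im,u,v,s=None):
    z=im["range_z"][v,u];M,t=ext(im,s);p=und(im,[[u,v]])[0];return M.T@(np.array([p[0]*z,p[1]*z,z])-t)
def masks(im):
    h=cv2.cvtColor(im["color"],cv2.COLOR_RGB2HSV);H,S,V=cv2.split(h)
    return dict(blue=((H>108)&(H<125)&(S>170)&(V>80)),green=((H>55)&(H<85)&(S>140)&(V>50)),red=(((H<6)|(H>174))&(S>180)&(V>80)),white=((S<40)&(V>140)),orange=((H>=5)&(H<14)&(S>180)&(V>80)),yellow=((H>22)&(H<32)&(S>200)))
E
python3 - <<'E'
from h import *
import pickle
d=pickle.load(open("d0.pkl","rb"))
box=dict(scene=dict(red=(268,201),white=(300,204),green=(333,208),blue=(366,211)),top=dict(blue=(304,285),green=(335,266),white=(366,250),red=(396,231)))
c={}
for n in("scene","top"):
    im=d[n];m=masks(im)
    for k,(u,v) in box[n].items():
        mm=np.zeros((480,640),np.uint8);mm[v-14:v+15,u-14:u+15]=m[k][v-14:v+15,u-14:u+15]
        nn,l,st,ce=cv2.connectedComponentsWithStats(mm)
        i=1+np.argmax(st[1:,4]);P=deproj(im,*np.round(ce[i]).astype(int))
        c[n,k]=ce[i];print(n,k,st[i],ce[i].round(1),P.round(4),np.median(np.array([deproj(im,x,y)[2] for y,x in zip(*np.where(l==i))])).round(4))
for k in box["top"]:
    p,e=tri([x if x.ndim==1 else x[0] for x in ray(d["scene"],[c["scene",k]])],[x if x.ndim==1 else x[0] for x in ray(d["top"],[c["top",k]])])
    print(k,p.round(4),e.round(4))
for n in("scene","top"):
    x0,y0=(230,180) if n=="scene" else (270,200)
    cv2.imwrite(f"pics/{n}z.png",cv2.resize(d[n]["color"][y0:y0+110,x0:x0+190,::-1],None,fx=4,fy=4,interpolation=cv2.INTER_NEAREST))
E
```

```text
scene red [260 192  15  11 122] [266.9 196.9] [ 0.5755 -0.1089  0.0895] 0.0897
scene white [286 190  29  15 218] [299.7 195.7] [ 0.5364 -0.0523  0.0914] 0.0638
scene green [325 198  15  12 130] [332.3 203.7] [0.5168 0.0144 0.09  ] 0.0895
scene blue [359 201  15  11 128] [366.  206.4] [0.4812 0.0748 0.0882] 0.0902
top blue [297 277  15  15 176] [304.  283.9] [0.4833 0.0748 0.0923] 0.0916
top green [328 258  15  16 189] [335.  265.4] [0.516  0.0127 0.0875] 0.0908
top white [360 242  14  14 163] [366.3 248.6] [ 0.5423 -0.0496  0.0914] 0.0915
top red [388 223  15  16 176] [395.2 230.5] [ 0.576  -0.1099  0.0897] 0.0909
blue [0.4835 0.0753 0.0897] 0.0011
green [0.515  0.0133 0.0886] 0.001
white [ 0.5416 -0.0492  0.0994] 0.0005
red [ 0.575  -0.1101  0.0889] 0.0007
```

```bash
python3 - <<'E'
import cv2,numpy as np
a=cv2.imread("pics/scenez.png");b=cv2.imread("pics/topz.png");cv2.imwrite("pics/z.png",cv2.resize(np.vstack([a,b]),(518,600)))
E
```

```text
(no output)
```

View pics/z.png

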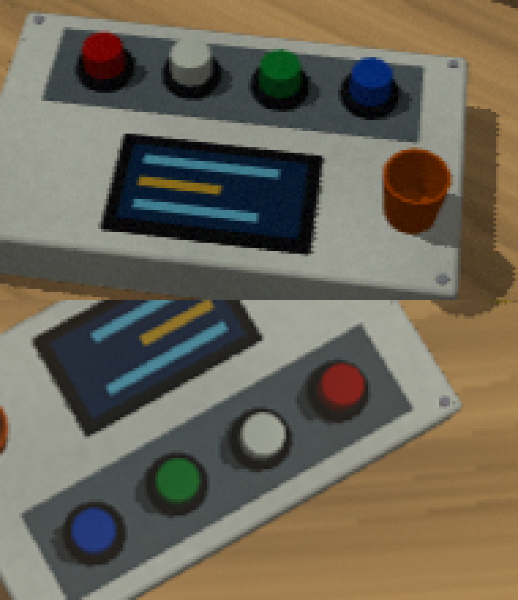

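Request:
move_arm([
  [0.029, 0.039, 0, 0, 0, 0, 255],
  [0.029, 0.039, 0, 0, 0, 0, 255],
  [0.029, 0.039, 0, 0, 0, 0, 255],
  [0.029, 0.039, 0, 0, 0, 0, 255],
  [0.029, 0.039, 0, 0, 0, 0, 255],
], squeeze=20)

```text
time_s: 0.65
ee_pos: [0.3347, -0.3197, 0.2503]
tcp_rot: [0.579, 0.405, 0.58, -0.405]
force: [0.6, -0.6, 0.4]
finger_gap: 0.0123
```

```bash
python3 - <<'E'
from rig import arm
from h import *
s=arm.read_state();q=s["tcp_rot"];print(s["ee_pos"],s["finger_gap"],s["qpos"]);print(R.from_quat([q[1],q[2],q[3],q[0]]).as_matrix().round(3))
E
```

```text
[ 0.3347186  -0.31971377  0.25025934] 0.01230657128467006 [-1.01917648e+00  2.27751552e-01  1.52436574e+00  8.71739887e-05
  1.38963415e+00  2.01221787e-01]
[[-0.     0.939  0.343]
 [ 0.     0.343 -0.939]
 [-1.     0.    -0.   ]]
```

Request:
move_arm([
  [0.029, 0.039, 0, 0, 0, 0, 255],
  [0.029, 0.039, 0, 0, 0, 0, 255],
  [0.029, 0.039, 0, 0, 0, 0, 255],
  [0.029, 0.039, 0, 0, 0, 0, 255],
  [0.029, 0.039, 0, 0, 0, 0, 255],
])

```text
time_s: 1.15
ee_pos: [0.4798, -0.1246, 0.2503]
tcp_rot: [0.58, 0.405, 0.58, -0.405]
force: [-0.1, 0.4, -0.4]
finger_gap: 0.0001
```

Request:
move_arm([
  [0.029, 0.038, 0, 0, 0, 0, 255],
  [0.029, 0.038, 0, 0, 0, 0, 255],
  [0.005, 0.0, 0, 0, 0, 0, 255],
  [0, 0, 0, 0, 0, 0, 255],
  [0, 0, 0, 0, 0, 0, 255],
])

```text
time_s: 1.65
ee_pos: [0.5415, -0.0512, 0.2501]
tcp_rot: [0.579, 0.405, 0.58, -0.405]
force: [1.6, 0.0, 0.1]
finger_gap: 0.0003
```

```bash
python3 - <<'E'
from rig import arm
from h import *
import pickle
s=arm.read_state();im=arm.get_image("wrist");pickle.dump((s,im),open("w1.pkl","wb"));print(s["ee_pos"],s["force"],s["finger_gap"],s["qpos"])
cv2.imwrite("pics/w1.png",im["color"][:,:,::-1])
E
```

```text
[ 0.54149733 -0.05120792  0.25009876] [1.59826929 0.04397891 0.14867834] 0.00034266324018543675 [-3.11906992e-01  3.70396597e-01  1.31422512e+00 -2.76806657e-04
  1.45767923e+00  9.08913020e-01]
```

View pics/w1.png

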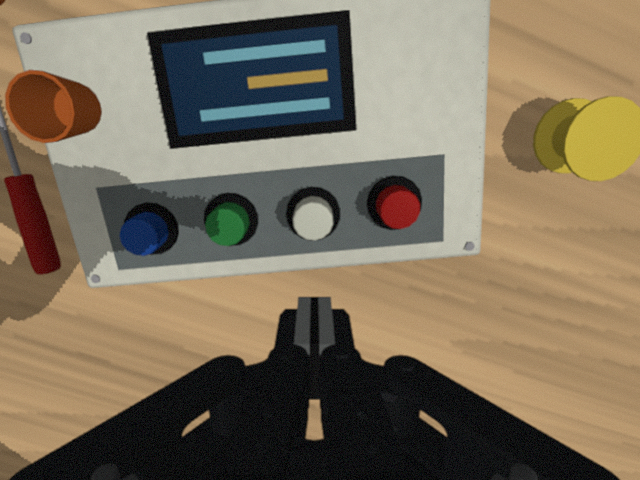

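Wrist view: blue (143,233), green (227,223), white (313,218), red (398,206). The shut fingertips are at about (314,300). I'll cast these onto the key-top plane.

```bash
python3 - <<'E'
from h import *
import pickle
s,im=pickle.load(open("w1.pkl","rb"));d=pickle.load(open("d0.pkl","rb"))
h=cv2.cvtColor(im["color"],cv2.COLOR_RGB2HSV);H,S,V=cv2.split(h);m=masks(im)
m["blue"]=(H>105)&(H<125)&(S>150)&(V>40); m["green"]=(H>50)&(H<90)&(S>120)&(V>30); m["white"]=(S<50)&(V>150)
for k,(u,v) in dict(blue=(143,233),green=(227,223),white=(313,218),red=(398,206)).items():
    mm=np.zeros((480,640),np.uint8);mm[v-26:v+27,u-28:u+29]=m[k][v-26:v+27,u-28:u+29]
    nn,l,st,ce=cv2.connectedComponentsWithStats(mm);i=l[v,u] or 1
    P=[deproj(im,x,y,s) for y,x in zip(*np.where(l==i))];P=np.array(P);z=np.percentile(P[:,2],80)
    T=P[abs(P[:,2]-z)<.006]
    print(k,st[i],ce[i].round(1),"z80",z.round(4),"top mean",T.mean(0).round(4),"mid",((T.max(0)+T.min(0))/2).round(4), plane(im,[ce[i]],.09,s)[0].round(4))
print(plane(d["top"],[[366.3,248.6]],.09),plane(d["scene"],[[299.5,197.5]],.09))
# fingertips in wrist camera
print("tips", deproj(im,306,302,s),deproj(im,322,302,s))
E
```

```text
blue [ 120  212   48   43 1548] [143.6 233.2] z80 0.0919 top mean [0.4842 0.0757 0.0911] mid [0.4833 0.0762 0.09  ] [0.487  0.0738 0.09  ]
green [ 205  202   45   44 1466] [227.2 223.5] z80 0.0912 top mean [0.5152 0.0141 0.0905] mid [0.5145 0.0145 0.0891] [0.5175 0.0136 0.09  ]
white [ 294  203   39   37 1109] [312.8 220.7] z80 0.0917 top mean [ 0.5427 -0.0484  0.0911] mid [ 0.5425 -0.0485  0.0911] [ 0.5425 -0.0485  0.09  ]
red [ 380  189   40   40 1199] [399.6 208.6] z80 0.0913 top mean [ 0.5745 -0.1078  0.0907] mid [ 0.5739 -0.1081  0.0897] [ 0.5745 -0.108   0.09  ]
[[ 0.54325672 -0.05035715  0.09      ]] [[ 0.53935625 -0.05148604  0.09      ]]
tips [ 0.5500467  -0.04352911  0.24125917] [ 0.55261198 -0.04926804  0.24209843]
```

Request:
move_arm([
  [0.001, 0.002, -0.035, 0, 0, 0, 255],
  [0, 0, -0.035, 0, 0, 0, 255],
  [0, 0, -0.035, 0, 0, 0, 255],
  [0, 0, -0.01, 0, 0, 0, 255],
  [0, 0, 0, 0, 0, 0, 255],
])

```text
time_s: 2.2
ee_pos: [0.5424, -0.0492, 0.1349]
tcp_rot: [0.579, 0.405, 0.58, -0.406]
force: [-0.8, 0.3, 1.0]
finger_gap: 0.0003
```

Request:
move_arm([
  [0, 0, -0.003, 0, 0, 0, 255],
  [0, 0, -0.003, 0, 0, 0, 255],
  [0, 0, -0.003, 0, 0, 0, 255],
  [0, 0, -0.003, 0, 0, 0, 255],
  [0, 0, -0.003, 0, 0, 0, 255],
])

```text
time_s: 2.7
ee_pos: [0.5431, -0.0485, 0.1204]
tcp_rot: [0.58, 0.405, 0.579, -0.405]
force: [0.1, -0.7, 0.1]
finger_gap: 0.0002
```

Request:
move_arm([
  [0, 0, -0.003, 0, 0, 0, 255],
  [0, 0, -0.003, 0, 0, 0, 255],
  [0, 0, -0.002, 0, 0, 0, 255],
  [0, 0, -0.002, 0, 0, 0, 255],
  [0, 0, -0.001, 0, 0, 0, 255],
])

```text
time_s: 3.2
ee_pos: [0.5429, -0.0485, 0.1091]
tcp_rot: [0.579, 0.405, 0.58, -0.405]
force: [0.2, 0.2, 0.4]
finger_gap: 0.0003
```

Request:
move_arm([
  [0, 0, -0.001, 0, 0, 0, 255],
  [0, 0, -0.001, 0, 0, 0, 255],
  [0, 0, -0.001, 0, 0, 0, 255],
  [0, 0, 0, 0, 0, 0, 255],
  [0, 0, 0, 0, 0, 0, 255],
])

```text
time_s: 3.7
ee_pos: [0.543, -0.0485, 0.1064]
tcp_rot: [0.58, 0.405, 0.58, -0.405]
force: [-0.1, 0.5, 1.9]
finger_gap: -0.0
```

Request:
move_arm([
  [0, 0, -0.001, 0, 0, 0, 255],
  [0, 0, -0.001, 0, 0, 0, 255],
  [0, 0, -0.001, 0, 0, 0, 255],
  [0, 0, -0.001, 0, 0, 0, 255],
  [0, 0, 0, 0, 0, 0, 255],
])

```text
time_s: 4.2
ee_pos: [0.543, -0.0485, 0.1022]
tcp_rot: [0.58, 0.405, 0.58, -0.405]
force: [-0.1, 0.2, 2.8]
finger_gap: 0.0003
```

Request:
move_arm([
  [0, 0, -0.001, 0, 0, 0, 255],
  [0, 0, -0.001, 0, 0, 0, 255],
  [0, 0, -0.001, 0, 0, 0, 255],
  [0, 0, -0.001, 0, 0, 0, 255],
  [0, 0, 0, 0, 0, 0, 255],
])

```text
time_s: 4.7
ee_pos: [0.543, -0.0485, 0.0983]
tcp_rot: [0.58, 0.405, 0.58, -0.405]
force: [-1.3, 0.5, 3.8]
finger_gap: -0.0003
```

Request:
move_arm([
  [0, 0, -0.001, 0, 0, 0, 255],
  [0, 0, -0.001, 0, 0, 0, 255],
  [0, 0, -0.001, 0, 0, 0, 255],
  [0, 0, -0.001, 0, 0, 0, 255],
  [0, 0, 0, 0, 0, 0, 255],
])

```text
time_s: 5.2
ee_pos: [0.5431, -0.0485, 0.0944]
tcp_rot: [0.58, 0.405, 0.579, -0.405]
force: [-1.6, 1.0, 6.0]
finger_gap: -0.0002
```

Request:
move_arm([
  [0, 0, -0.001, 0, 0, 0, 255],
  [0, 0, -0.001, 0, 0, 0, 255],
  [0, 0, 0, 0, 0, 0, 255],
  [0, 0, 0, 0, 0, 0, 255],
  [0, 0, 0, 0, 0, 0, 255],
])

```text
time_s: 5.7
ee_pos: [0.543, -0.0485, 0.0925]
tcp_rot: [0.58, 0.405, 0.58, -0.405]
force: [-2.1, 0.4, 6.2]
finger_gap: -0.0002
```

Request:
move_arm([
  [0, 0, 0.005, 0, 0, 0, 255],
  [0, 0, 0.015, 0, 0, 0, 255],
  [0, 0, 0.027, 0, 0, 0, 255],
  [0, 0, 0.04, 0, 0, 0, 255],
  [0, 0, 0.02, 0, 0, 0, 255],
])

```text
time_s: 6.2
ee_pos: [0.5436, -0.0486, 0.2021]
tcp_rot: [0.581, 0.405, 0.578, -0.405]
force: [0.4, 0.2, -0.2]
finger_gap: -0.0002
```

```bash
cat > look.py <<'E'
from rig import arm
from h import *
import pickle,sys
n=sys.argv[1]
s=arm.read_state();im=arm.get_image("wrist");pickle.dump((s,im),open(n+".pkl","wb"));print(s["time_s"],s["ee_pos"],s["force"])
cv2.imwrite(f"pics/{n}.png",im["color"][:,:,::-1])
M,t=ext(im,s)
for k,p in dict(white=(.5428,-.049),green=(.515,.0138),blue=(.4838,.0757),red=(.5745,-.109)).items():
    best=[]
    # all depth points within 11 mm of the key axis
    vs,us=np.mgrid[0:480,0:640];z=im["range_z"];u=und(im,np.c_[us.ravel(),vs.ravel()]);zz=z.ravel()
    X=(np.c_[u*zz[:,None],zz]-t)@M
    ok=(zz>0)&(np.hypot(X[:,0]-p[0],X[:,1]-p[1])<.011)&(X[:,2]<.12)
    print(k,ok.sum(),np.median(X[ok,2]).round(4) if ok.any() else None)
E
python3 look.py w2
```

```text
6.2 [ 0.54362898 -0.04864654  0.20214789] [ 0.37087867  0.15852698 -0.21950097]
white 769 0.0809
green 812 0.0909
blue 767 0.0915
red 850 0.0909
```

View pics/w2.png

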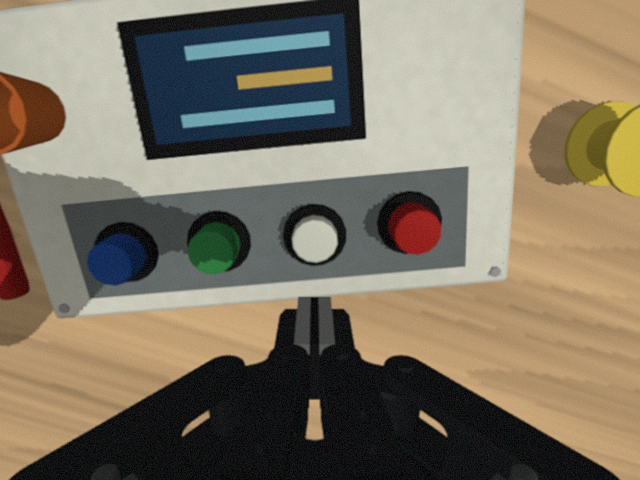

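White is down 10 mm and the other keys are unmoved (white at (314,241), red at (413,228)). Blue is next.

Request:
move_arm([
  [-0.02, 0.042, 0, 0, 0, 0, 255],
  [-0.02, 0.042, 0, 0, 0, 0, 255],
  [-0.019, 0.04, 0, 0, 0, 0, 255],
  [0, 0, 0, 0, 0, 0, 255],
  [0, 0, 0, 0, 0, 0, 255],
])

```text
time_s: 6.75
ee_pos: [0.4838, 0.0761, 0.1991]
tcp_rot: [0.58, 0.405, 0.58, -0.405]
force: [0.1, -0.2, 0.3]
finger_gap: 0.0002
```

Request:
move_arm([
  [0, 0, -0.035, 0, 0, 0, 255],
  [0, 0, -0.035, 0, 0, 0, 255],
  [0, 0, -0.013, 0, 0, 0, 255],
  [0, 0, -0.005, 0, 0, 0, 255],
  [0, 0, 0, 0, 0, 0, 255],
])

```text
time_s: 7.25
ee_pos: [0.4844, 0.0747, 0.1109]
tcp_rot: [0.579, 0.405, 0.58, -0.406]
force: [-0.7, -0.6, 0.9]
finger_gap: 0.0002
```

Request:
move_arm([
  [0, 0, -0.001, 0, 0, 0, 255],
  [0, 0, -0.002, 0, 0, 0, 255],
  [0, 0, -0.002, 0, 0, 0, 255],
  [0, 0, -0.002, 0, 0, 0, 255],
  [0, 0, 0, 0, 0, 0, 255],
])

```text
time_s: 7.75
ee_pos: [0.4845, 0.0754, 0.1046]
tcp_rot: [0.58, 0.405, 0.579, -0.405]
force: [1.2, -1.4, 2.8]
finger_gap: 0.0003
```

Request:
move_arm([
  [0, 0, -0.001, 0, 0, 0, 255],
  [0, 0, -0.001, 0, 0, 0, 255],
  [0, 0, -0.001, 0, 0, 0, 255],
  [0, 0, -0.001, 0, 0, 0, 255],
  [0, 0, 0, 0, 0, 0, 255],
])

```text
time_s: 8.25
ee_pos: [0.4844, 0.0754, 0.1004]
tcp_rot: [0.58, 0.405, 0.579, -0.405]
force: [2.4, -1.6, 4.0]
finger_gap: -0.0003
```

Request:
move_arm([
  [0, 0, -0.001, 0, 0, 0, 255],
  [0, 0, -0.001, 0, 0, 0, 255],
  [0, 0, -0.001, 0, 0, 0, 255],
  [0, 0, -0.001, 0, 0, 0, 255],
  [0, 0, 0, 0, 0, 0, 255],
])

```text
time_s: 8.75
ee_pos: [0.4843, 0.0755, 0.0964]
tcp_rot: [0.58, 0.405, 0.579, -0.405]
force: [2.8, -1.3, 4.5]
finger_gap: 0.0001
```

Request:
move_arm([
  [0, 0, -0.001, 0, 0, 0, 255],
  [0, 0, -0.001, 0, 0, 0, 255],
  [0, 0, -0.001, 0, 0, 0, 255],
  [0, 0, -0.001, 0, 0, 0, 255],
  [0, 0, 0, 0, 0, 0, 255],
])

```text
time_s: 9.25
ee_pos: [0.4844, 0.0755, 0.0926]
tcp_rot: [0.58, 0.405, 0.579, -0.405]
force: [2.5, -1.6, 4.4]
finger_gap: -0.0005
```

Request:
move_arm([
  [0, 0, 0.005, 0, 0, 0, 255],
  [0, 0, 0.015, 0, 0, 0, 255],
  [0, 0, 0.027, 0, 0, 0, 255],
  [0, 0, 0.04, 0, 0, 0, 255],
  [0, 0, 0.02, 0, 0, 0, 255],
])

```text
time_s: 9.75
ee_pos: [0.4838, 0.0758, 0.2016]
tcp_rot: [0.58, 0.405, 0.579, -0.405]
force: [0.2, 0.7, 0.1]
finger_gap: 0.0001
```

Request:
move_arm([
  [0.015, -0.031, 0, 0, 0, 0, 255],
  [0.016, -0.031, 0, 0, 0, 0, 255],
  [0, 0, 0, 0, 0, 0, 255],
  [0, 0, 0, 0, 0, 0, 255],
  [0, 0, 0, 0, 0, 0, 255],
])

```text
time_s: 10.25
ee_pos: [0.5142, 0.0144, 0.199]
tcp_rot: [0.579, 0.405, 0.58, -0.405]
force: [-0.1, 0.1, 0.9]
finger_gap: -0.0001
```

```bash
python3 look.py w3
```

```text
10.25 [0.51417614 0.01436607 0.19896628] [-0.10231792  0.12098178  0.89855845]
white 802 0.0808
green 858 0.0909
blue 759 0.0809
red 866 0.0908
```

View pics/w3.png

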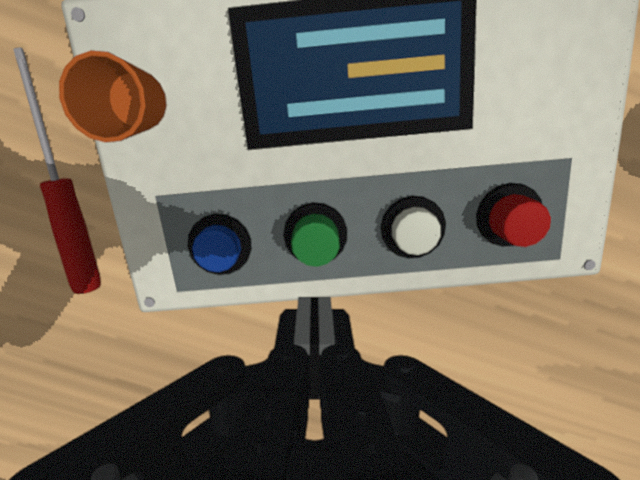

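White (416,231) and blue (218,248) are both down 10 mm. Green (316,240) is under the hand.

Request:
move_arm([
  [0, 0, -0.035, 0, 0, 0, 255],
  [0, 0, -0.035, 0, 0, 0, 255],
  [0, 0, -0.013, 0, 0, 0, 255],
  [0, 0, -0.005, 0, 0, 0, 255],
  [0, 0, 0, 0, 0, 0, 255],
])

```text
time_s: 10.8
ee_pos: [0.5148, 0.0141, 0.1113]
tcp_rot: [0.579, 0.405, 0.58, -0.405]
force: [-0.1, -0.2, 0.3]
finger_gap: 0.0001
```

Request:
move_arm([
  [0, 0, -0.001, 0, 0, 0, 255],
  [0, 0, -0.002, 0, 0, 0, 255],
  [0, 0, -0.002, 0, 0, 0, 255],
  [0, 0, -0.002, 0, 0, 0, 255],
  [0, 0, 0, 0, 0, 0, 255],
])

```text
time_s: 11.3
ee_pos: [0.5153, 0.0135, 0.1046]
tcp_rot: [0.58, 0.405, 0.579, -0.405]
force: [2.1, 1.5, 3.1]
finger_gap: 0.0002
```

Request:
move_arm([
  [0, 0, -0.001, 0, 0, 0, 255],
  [0, 0, -0.001, 0, 0, 0, 255],
  [0, 0, -0.001, 0, 0, 0, 255],
  [0, 0, -0.001, 0, 0, 0, 255],
  [0, 0, 0, 0, 0, 0, 255],
])

```text
time_s: 11.8
ee_pos: [0.5153, 0.0135, 0.1004]
tcp_rot: [0.58, 0.405, 0.579, -0.405]
force: [3.0, 1.2, 3.1]
finger_gap: 0.0001
```

Request:
move_arm([
  [0, 0, -0.001, 0, 0, 0, 255],
  [0, 0, -0.001, 0, 0, 0, 255],
  [0, 0, -0.001, 0, 0, 0, 255],
  [0, 0, -0.001, 0, 0, 0, 255],
  [0, 0, 0, 0, 0, 0, 255],
])

```text
time_s: 12.3
ee_pos: [0.5153, 0.0135, 0.0965]
tcp_rot: [0.58, 0.405, 0.579, -0.405]
force: [3.4, 0.9, 4.9]
finger_gap: -0.0001
```

Request:
move_arm([
  [0, 0, -0.001, 0, 0, 0, 255],
  [0, 0, -0.001, 0, 0, 0, 255],
  [0, 0, -0.001, 0, 0, 0, 255],
  [0, 0, -0.001, 0, 0, 0, 255],
  [0, 0, 0, 0, 0, 0, 255],
])

```text
time_s: 12.8
ee_pos: [0.5153, 0.0135, 0.0926]
tcp_rot: [0.58, 0.405, 0.579, -0.405]
force: [1.7, 1.3, 5.5]
finger_gap: 0.0001
```

Request:
move_arm([
  [0, 0, 0.005, 0, 0, 0, 255],
  [0, 0, 0.015, 0, 0, 0, 255],
  [0, 0, 0.027, 0, 0, 0, 255],
  [0, 0, 0.04, 0, 0, 0, 255],
  [0, 0, 0.02, 0, 0, 0, 255],
])

```text
time_s: 13.3
ee_pos: [0.515, 0.0134, 0.2018]
tcp_rot: [0.58, 0.405, 0.579, -0.405]
force: [0.1, -1.0, -0.7]
finger_gap: -0.0
```

```bash
python3 look.py w4
```

```text
13.3 [0.51503754 0.013364   0.20178253] [ 0.10731779 -1.03392004 -0.74734974]
white 773 0.0808
green 772 0.0809
blue 744 0.0809
red 838 0.0908
```

Request:
move_arm([
  [-0.02, 0, 0.02, 0, 0, 0, 255],
  [-0.03, 0, 0.02, 0, 0, 0, 255],
  [-0.03, 0, 0.02, 0, 0, 0, 255],
  [-0.02, 0, 0, 0, 0, 0, 255],
  [0, 0, 0, 0, 0, 0, 255],
])

```text
time_s: 13.85
ee_pos: [0.4128, 0.0138, 0.2593]
tcp_rot: [0.579, 0.405, 0.58, -0.405]
force: [0.0, -0.1, 0.6]
finger_gap: 0.0001
```

```bash
python3 look.py w5; python3 - <<'E'
from rig import arm
import cv2
cv2.imwrite("pics/scene1.png",arm.get_image("scene")["color"][:,:,::-1])
E
```

```text
13.85 [0.41283969 0.01376574 0.25933907] [ 0.03416989 -0.05926808  0.5650564 ]
white 720 0.0808
green 713 0.0807
blue 701 0.0808
red 776 0.0907
```

View pics/w5.png

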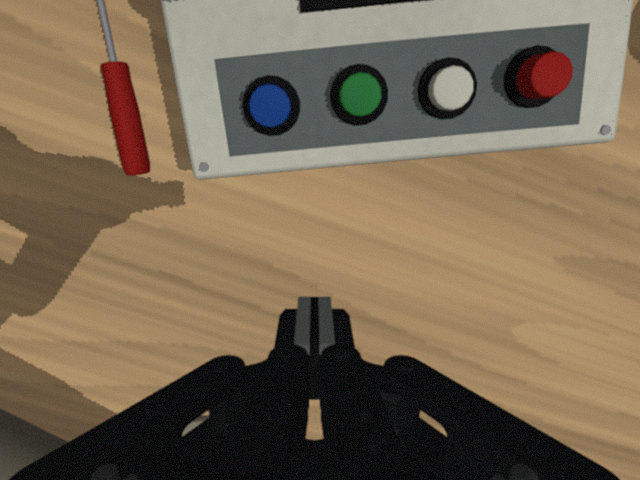

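View pics/scene1.png

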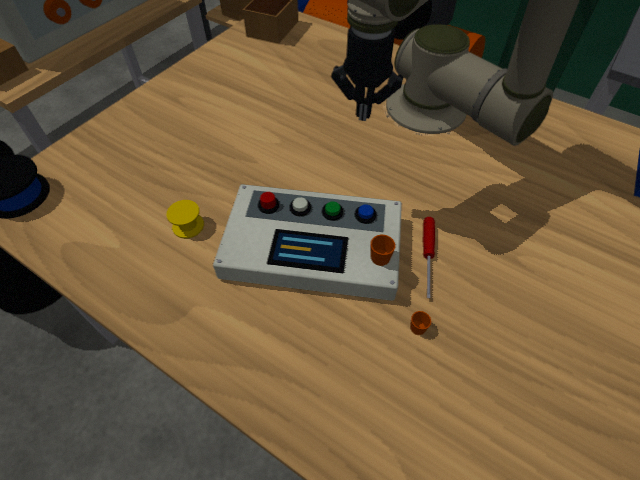

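Blue (270,105), green (359,95) and white (452,87) are in, and red (550,74) is still out. The reel, pot and driver haven't moved, and the hand is clear. I'm handing in now.

```bash
python3 -c "
from rig import arm
print(arm.sign_off())"
```

```text
the job is handed in; nothing more can be done
None
```

I pressed the white, blue and green keys in that order with the shut fingertips, then moved the hand clear and handed the job in at about 14 s.

- **Keys:** In the last wrist depth check all three stood at z of about 0.081 m, 10 mm below their start of about 0.091 m, so they are past the 5 mm needed. White and blue were each confirmed down before I pressed the next key.
- **Force:** The readings during the presses reached about 6 N at most.
- **Red key:** It stayed out, at 0.0907 m against about 0.091 m at the start.
- **Pot, reel and screwdriver:** All three sat where they started in the last scene picture. I judged this by eye and did not measure it.

One measurement disagreed. The first two-view height for the white key came out about 9 mm too high (0.099 m), because the scene camera's colour mask ran into the white casing. I used the wrist-camera and top-view positions for it instead. No other check failed.

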